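Rock the heavy bearing-ball bin to empty it into the lot tray

TASK

Draw the heavy steel bin forward until its bottom front edge is at the stand's front edge, square to it and centred on the cardboard tray below, stand it flat and let go. Then take hold of it afresh and rock it forward on that bottom edge, without lifting it off the stand, until all five steel balls have rolled out into the tray; rock it back to stand flat on the stand at the edge, and let go. Leave the other things on the deck and the stand where they are.

Things in the scene. Friction and masses are not known exactly. Their poses are not given: they have to be found in the camera images.
- stand: Fixed low timber stand the bin stands on, 420 long (its x) x 340 wide (its y) x 100 high; origin at the centre of its underside on the deck. Its +x is the pouring direction, towards the tray; its upright front face is at x = +210.
- stand_edge (a point): Middle of the stand's top front edge (stand x = 210, y = 0, z = 100), the edge that overlooks the tray.
- tray: Fixed open cardboard tray on the deck below the stand's front edge, 220 along its x (parallel to the stand's x) x 260 along its y x 50 high, walls and floor about 6; its near wall is 5 to 11 from the stand's front face; it may be up to 25 off the stand's centre line. Origin at the centre of its underside.
- bin: Loose hopper-front steel bin, 1.3 to 1.9 kg empty, too heavy to lift. Base 130 x 130, origin at the centre of its underside, z up, +x to its low open front. Walls 4, base 5 thick; rear wall 120 high, sides 120 falling to 85. Front wall leans out 40 deg, from the bottom edge (x 65, z 0) to a lip (x 115, z 60). At the start 70 to 110 back from the stand's edge, up to 16 deg off square.
- bin_toe (a point): Middle of the bin's bottom front edge (bin x 65, y 0, z 0): the edge it is rocked on. Axes as the bin.
- bin_tab (a point): Middle of the pull tab: an upright flat steel fin in the bin's x-z plane, 10 thick (along bin y), 40 long (bin x 112 to 152), from 30 to 58 above the bin's base, free on both sides, above and in front. This point: bin x 135, y 0, z 44.
- bin_bar (a point): Middle of the grip bar: a round steel bar 14 in diameter along the bin's y, 110 long between two posts that rise from the rear wall; bin x -63, y 0, z 165, i.e. 45 above the rear wall's top edge. At the start the carton is too close behind it for a finger.
- carton: Fixed full cardboard carton, 90 (x) x 240 (y) x 200 high, standing on the stand square behind the bin, its front face (x = +45) 20 to 25 behind the bin's rear wall and 15 to 20 behind the grip bar's surface at the start. Origin at the centre of its underside.
- ball0_center (a point): Centre of a loose steel bearing ball, 28 in diameter, 90 g; all five lie in the bin at the start. It rolls out over the bin's lip once the bin is tipped some 60 to 70 deg forward.
- ball1_center (a point): Centre of a loose steel bearing ball, 28 in diameter, 90 g; all five lie in the bin at the start. It rolls out over the bin's lip once the bin is tipped some 60 to 70 deg forward.
- ball2_center (a point): Centre of a loose steel bearing ball, 28 in diameter, 90 g; all five lie in the bin at the start. It rolls out over the bin's lip once the bin is tipped some 60 to 70 deg forward.
- ball3_center (a point): Centre of a loose steel bearing ball, 28 in diameter, 90 g; all five lie in the bin at the start. It rolls out over the bin's lip once the bin is tipped some 60 to 70 deg forward.
- ball4_center (a point): Centre of a loose steel bearing ball, 28 in diameter, 90 g; all five lie in the bin at the start. It rolls out over the bin's lip once the bin is tipped some 60 to 70 deg forward.
- tin: Bystander: closed tin can, 54 in diameter, 85 high, standing on the stand beside the bin's way. Origin: centre of its underside.
- jar: Bystander: closed glass jar, 54 in diameter, 80 high, standing on the stand beside the bin's way. Origin: centre of its underside.
- spanner: Bystander: steel spanner about 170 long lying on the deck beside the tray, away from the robot. Origin: centre of its underside.
- oil: Bystander: grey plastic oil bottle, 60 in diameter, 170 high, beyond the tray. Origin: centre of its underside.
- parts_box: Bystander: small cardboard box 70 x 90 x 50 beyond the tray. Origin: centre of its underside.
- camera: Bystander: old film camera 45 x 110 x 70 with a 30 long lens, on the deck beyond the tray. Origin: centre of its underside.
Mind the look-alikes: they are no part of the job. Leave any purple look-alike of the bin alone.

How it is judged (in metres and radians):
On the way, in this order (a step that is already met when the one before it is completed fails the run):
1. the bin stands flat at the stand's front edge, its bottom front edge within 25 mm of that edge, square within 0.2 rad and within 45 mm of the tray's middle sideways, let go (x of bin_toe in the frame of stand between 0.185 and 0.235 m and y of bin_toe in the frame of tray between -0.045 and 0.045 m and angle between the x axis of bin and the x axis of stand, either way round below 0.2 rad and angle between bin's own z axis and vertical below 0.06 rad and height (world z) of bin between 0.09 and 0.11 m and contact force between the fingers and bin below 0.3 N and linear speed of bin below 0.02 m/s), for 0.2 s.
2. the bin is rocked well forward on its bottom front edge (angle between bin's own z axis and vertical above 0.9 rad and height (world z) of bin_toe between 0.08 and 0.125 m), for 0.2 s.
At the end, for the whole second after the job is handed in: All five balls lie in the tray (centres inside its walls, under 45 mm high); the bin stands flat on the stand (tilt under 0.06 rad), at rest and released, its bottom front edge from 70 mm behind to 40 mm past the stand's edge, within 0.35 rad of square (x of ball0_center in the frame of tray between -0.11 and 0.11 m and y of ball0_center in the frame of tray between -0.13 and 0.13 m and height (world z) of each of ball0_center, ball1_center, ball2_center, ball3_center, ball4_center below 0.045 m and x of ball1_center in the frame of tray between -0.11 and 0.11 m and y of ball1_center in the frame of tray between -0.13 and 0.13 m and x of ball2_center in the frame of tray between -0.11 and 0.11 m and y of ball2_center in the frame of tray between -0.13 and 0.13 m and x of ball3_center in the frame of tray between -0.11 and 0.11 m and y of ball3_center in the frame of tray between -0.13 and 0.13 m and x of ball4_center in the frame of tray between -0.11 and 0.11 m and y of ball4_center in the frame of tray between -0.13 and 0.13 m and angle between bin's own z axis and vertical below 0.06 rad and height (world z) of bin between 0.09 and 0.11 m and angle between the x axis of bin and the x axis of stand, either way round below 0.35 rad and x of bin_toe in the frame of stand between 0.14 and 0.25 m and linear speed of bin below 0.02 m/s and contact force between the fingers and bin below 0.3 N); the robot touches nothing.
It fails at once if the bin is lifted: its bottom front edge rises more than 25 mm above the stand (height (world z) of bin_toe above 0.125 m).
It fails at once if a bystander is shifted by more than 30 mm or tipped over (distance of any of tin, jar, spanner, oil, parts_box, camera from where it was at the start of the episode above 0.03 m or angle between any of tin, jar, spanner, oil, parts_box, camera's own z axis and vertical above 0.35 rad).
It also fails if it takes over 66 s, if anything falls off the work surface, if the arm or the gripper's body presses on something with over 40 N, if the wrist force passes 120 N, or if a joint passes its speed limit or range.

ROBOT

A 6-joint arm with a two-finger parallel gripper is mounted at the origin on the work surface. World frame = base frame: x ahead of the robot, y to its left, z up, the work surface at z = 0. Lengths are in mm, angles in rad, forces in N, time in s.
With the tool pointing down it reaches from about 400 to 925 mm from the base axis. Payload 12.5 kg.
Tool frame: the origin (TCP) lies at the centre of the arm's flange, where the gripper is bolted on; the fingertips stand 190 mm ahead of it and the grasp point (between the pads) lies 171 mm ahead of it; z points along the fingers, y is the line along which they close (so a half turn about z gives the same grasp; the last joint's range is limited). The gripper opens to 95 mm and grips with 3 to 60 N. Pads are 20 mm wide; open, the fingers measure 119 mm over their backs; the gripper's body (75 mm by 180 mm) begins 59 mm behind the grasp point.
Start: joints at [-1.263, 0.491, 1.559, -0, 1.092, -0.106], TCP at [251.326, -572.241, 404.761] pointing down, gripper open.
Joint ranges: [-3.1, 3.1], [-0.84, 2.19], [0.05, 2.79], [-1.13, 4.28], [0.06, 2.93], [-2.69, 2.69]. Speed limits (rad/s): [2.22, 2.22, 2.79, 3.14, 3.14, 3.14].

INTERFACE

Orientations are given as [roll, pitch, yaw] about the fixed x, y, z axes, in that order (R = Rz(yaw) Ry(pitch) Rx(roll)).
In Python, from cell import env, read_camera, search_frame, cut_out gives the robot as it stands. The module is installed in compiled form; this text tells all that it offers.
- The arm moves only by the tool move_arm, never from a script. Its argument "commands" is a list of rows, each a list of 3 entries, a list of its own where there are three numbers: the shift along the world's x, y, z normalised to -1 to 1, where 1 is 0.03 m, then the turn about the world's z normalised to -1 to 1, where 1 is 0.08 rad, then the opening, from -1 (shut) to 1 (fully open), so that 0 is half open. A call has 1 to 20 rows; each row shifts and turns the commanded pose from where the row before left it; what a row does not reach is not made up. A row lasts 1/12 s, in which the tool goes at most 41.7 mm and 7.16 degrees, less where a joint would pass 70% of its speed; a pose out of reach is approached as far as the arm can. A call with a number of a shift or a turn outside -1 to 1 is refused whole. A call with a gripper value outside its range is refused whole. The fingers move at their own pace and stop on an object; the grip force is fixed at half the most. Time passes only in rows, so rows that do not move let the fingers close. It gives the time, the measured TCP pose, the force, the opening and the grip force at its end, in the units of the state.
- env.state(): the state, without advancing time (a new reading comes with each control period).
- read_camera(name): name is "side" or "top" or "wrist"; returns a dict with "image" (384x512x3 uint8, red, green, blue), "fx", "fy", "cx", "cy" (pixels), "rvec" (rotation vector, rad) and "tvec" (3), from world to camera coordinates, as OpenCV has them. Camera axes: x right, y down, z forward; pixel columns grow to the right and rows downward; lengths in mm; the calibration is good to about 2 mm. A picture is of the moment at which its call begins. There is no depth.
- env.job_done(): hands the job in; it is judged then, once.
Trained networks look in a picture, given as the dict that the camera call returned (one of the last four; its "shot" number tells which), for a name from the list of things; names that differ only in an ending like _2 or _b are one class to them, and where a whole thing is asked for, a point or a joint stands for the part that bears it (a point fixed in the world has none). Each returns a list of dicts, best first, with "confidence" (0 to 1); they miss things now and then, are a little off and sometimes report something else, mostly with a low value. They report only what shows in the picture. A call takes as long as a camera call. They do not tell look-alikes from the thing itself.
- search_frame(thing, picture): "at" ([column, row] in pixels, amid what is visible of it).
- cut_out(thing, picture): "region" (384x512 bool, what is visible of it) and "at" ([column, row] in pixels, amid what is visible of it).
The state is a dict: "t": time; "joints": joint angles; "qvel": joint speeds; "tau": joint torques, N m; "eef_pos": TCP position; "tcp_rot": TCP orientation; "ft_force": force on the tool from outside, world axes, zero at the start; "moment": the same for the moment, N m; "opening": opening from 0.0 (shut) to 1.0 (fully open); "grip_force": force on a finger pad.
Only numpy, scipy, OpenCV 4.12 (cv2) and the standard library are available. Lean on these libraries where they do the work, as an engineer would, in place of code of your own. Each camera call takes 0.05 s, during which the arm holds its last target. There are 200 camera calls.

## Working session

There is one attempt and no reset: what is moved stays moved. The work goes in short steps, Python scripts to look and compute and a tool call to move; the robot and the scene stay as the last step left them, time stands still between calls to the robot, and variables do not carry over. Pictures are saved under pics/ and viewed, at most 10 in all, crops included, and the job is handed in when it is done.

Besides the shell and the picture viewer there is one more tool, called after "Call:" as name([rows], argument=value, ...), one row to a line, values as JSON. move_arm: Moves the arm, as the interface text tells. Its arguments: {"type":"object","properties":{"commands":{"type":"array","items":{"type":"array"}}},"required":["commands"]}

```bash
mkdir -p pics
cat > h.py <<'E'
import numpy as np, cv2
from cell import env, read_camera, search_frame, cut_out
def pr(P,p):
    return cv2.projectPoints(np.float64(p).reshape(-1,3),P["rvec"],P["tvec"],K(P),None)[0].reshape(-1,2)
def K(P): return np.array([[P["fx"],0,P["cx"]],[0,P["fy"],P["cy"]],[0,0,1.]])
def ray(P,uv):
    R=cv2.Rodrigues(np.float64(P["rvec"]))[0];t=np.float64(P["tvec"]).ravel()
    d=R.T@np.array([(uv[0]-P["cx"])/P["fx"],(uv[1]-P["cy"])/P["fy"],1]);return -R.T@t,d
def atz(P,uv,z):
    c,d=ray(P,uv);return c+d*(z-c[2])/d[2]
def save(P,n): cv2.imwrite("pics/"+n,P["image"][:,:,::-1])
E
python3 - <<'E'
from h import *
T=read_camera("top");S=read_camera("side")
cv2.imwrite("pics/a.png",cv2.resize(np.vstack([T["image"],S["image"]])[:,:,::-1],(800,600)) if 0 else T["image"][:,:,::-1]);save(S,"b.png")
Z=dict(stand=100,stand_edge=100,tray=0,bin=100,bin_tab=144,bin_bar=265,bin_toe=100,carton=300,tin=185,jar=180,spanner=5,oil=170,parts_box=50,camera=70)
for P,n in((T,"top"),(S,"side")):
  print(n,ray(P,(256,192))[0].round())
  for k,z in Z.items():
    print(k,[(round(d["confidence"],2),np.round(d["at"]).tolist(),atz(P,d["at"],z)[:2].round().tolist()) for d in search_frame(k,P)[:3]])
E
```

```text
top [ 357.   64. 1548.]
stand [(0.7, [320.0, 193.0], [491.0, -161.0]), (0.29, [160.0, 159.0], [594.0, 309.0])]
stand_edge [(0.68, [318.0, 189.0], [502.0, -156.0])]
tray [(0.8, [224.0, 181.0], [539.0, 125.0]), (0.45, [181.0, 246.0], [338.0, 258.0]), (0.2, [212.0, 126.0], [716.0, 164.0])]
bin [(0.61, [308.0, 162.0], [582.0, -130.0])]
bin_tab [(0.71, [307.0, 158.0], [588.0, -120.0])]
bin_bar [(0.61, [303.0, 161.0], [559.0, -94.0])]
bin_toe [(0.69, [307.0, 166.0], [570.0, -126.0])]
carton [(0.96, [365.0, 146.0], [592.0, -249.0]), (0.64, [327.0, 170.0], [531.0, -151.0]), (0.24, [307.0, 179.0], [507.0, -98.0])]
tin [(0.85, [291.0, 121.0], [687.0, -72.0])]
jar [(0.8, [313.0, 214.0], [425.0, -130.0])]
spanner [(0.85, [216.0, 128.0], [708.0, 148.0])]
oil [(0.84, [165.0, 212.0], [435.0, 283.0])]
parts_box [(0.62, [160.0, 160.0], [599.0, 318.0])]
camera [(0.59, [182.0, 249.0], [330.0, 247.0]), (0.3, [163.0, 213.0], [437.0, 304.0])]
side [  50. 1016. 1175.]
stand [(0.64, [281.0, 192.0], [485.0, -68.0])]
stand_edge [(0.67, [280.0, 192.0], [487.0, -65.0])]
tray [(0.66, [249.0, 238.0], [527.0, 94.0])]
bin [(0.95, [394.0, 177.0], [152.0, -332.0]), (0.68, [268.0, 155.0], [615.0, -231.0])]
bin_tab [(0.76, [391.0, 177.0], [157.0, -270.0]), (0.6, [264.0, 158.0], [598.0, -163.0])]
bin_bar [(0.87, [395.0, 179.0], [131.0, -114.0]), (0.82, [265.0, 154.0], [539.0, -40.0])]
bin_toe [(0.95, [396.0, 176.0], [150.0, -341.0]), (0.88, [267.0, 156.0], [617.0, -226.0])]
carton [(0.89, [276.0, 119.0], [574.0, -195.0])]
tin [(0.62, [229.0, 162.0], [674.0, -40.0])]
jar [(0.9, [304.0, 180.0], [409.0, -77.0])]
spanner [(0.58, [199.0, 233.0], [689.0, 154.0])]
oil [(0.83, [239.0, 282.0], [411.0, 376.0])]
parts_box [(0.42, [241.0, 281.0], [449.0, 296.0])]
camera [(0.56, [282.0, 286.0], [328.0, 272.0]), (0.54, [230.0, 163.0], [739.0, -159.0])]
```

Run:
```python
import cv2
a=cv2.imread("pics/a.png")[90:270,130:430];b=cv2.imread("pics/b.png")[60:330,150:450]
cv2.imwrite("pics/a2.png",cv2.resize(a,(800,480),interpolation=2));cv2.imwrite("pics/b2.png",cv2.resize(b,(660,594),interpolation=2))
```

```text
(no output)
```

View pics/a2.png

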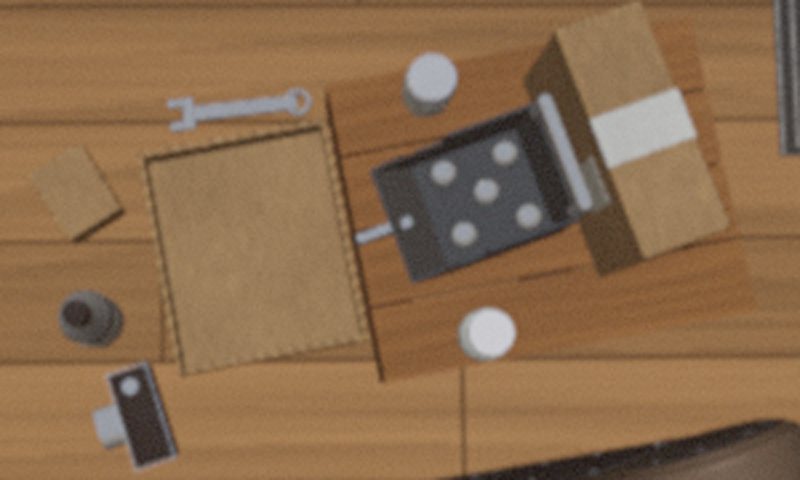

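View pics/b2.png

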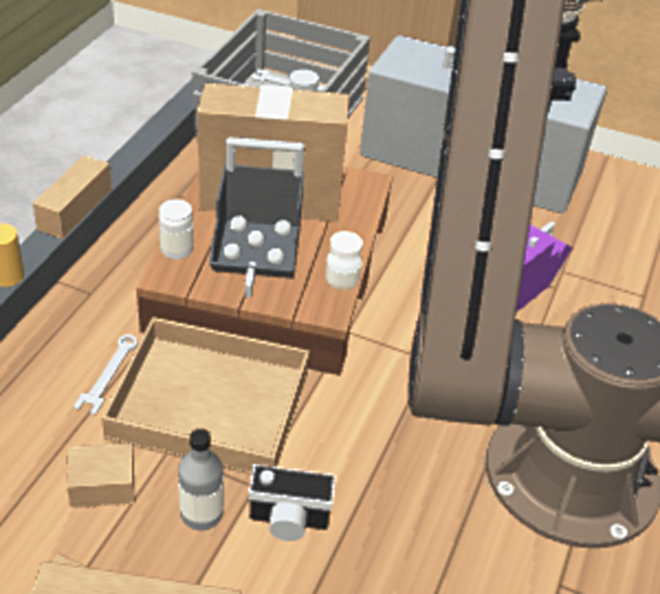

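Top view: the dark bin is on the stand, with its tab at crop (375,232), bar from (543,97) to (587,207) and five balls inside. The tray lies left of it, the tin is above at (430,80) and the jar below at (488,333). There are two bin candidates in the side view. The dark one at full pixel (268,155) stands on the stand with the balls in it, so it's the one meant. The purple one at (394,177) is the look-alike.

```bash
cat > poses.py <<'E'
from h import *
def c2(p): return (130+p[0]/2.6667,90+p[1]/2.6667)
E
python3 - <<'E'
from poses import *
T=read_camera("top")
g=lambda L,z:np.array([atz(T,c2(p),z)[:2] for p in L])
st=g([(328,92),(382,382)],100); tr=g([(145,158),(323,126),(368,342),(182,375)],50)
bar=g([(543,97),(587,207)],265); lip=g([(373,172),(413,281)],160); tab=g([(358,240),(405,222)],158)
print("stand edge",st.round(),"len",np.linalg.norm(st[1]-st[0]));e=st[0]-st[1];print("pour dir deg",np.degrees(np.arctan2(e[1],e[0]))+90)
print("tray",tr.round(),tr.mean(0).round(),[np.linalg.norm(tr[i]-tr[i-1]).round() for i in range(4)])
for i,j in((3,0),(2,1)): v=tr[j]-tr[i];print(np.degrees(np.arctan2(v[1],v[0]))+90)
for i,j in((0,1),(3,2)): v=tr[i]-tr[j];print(np.degrees(np.arctan2(v[1],v[0])))
for n,L in(("bar",bar),("lip",lip)):
  v=L[0]-L[1];print(n,L.round(),L.mean(0).round(),np.linalg.norm(v).round(),np.degrees(np.arctan2(v[1],v[0]))+90)
print("tab",tab.round())
v=lip.mean(0)-bar.mean(0);print(np.linalg.norm(v),np.degrees(np.arctan2(v[1],v[0])))
for k,z in(("tin",85),("jar",80)):
  r=cut_out(k,T)[0];print(k,atz(T,r["at"],100+z*.7)[:2].round())
E
```

```text
stand edge [[697.  34.]
 [373. -22.]] len 329.1209127113115
pour dir deg 99.81745955315625
tray [[633. 244.]
 [669.  39.]
 [419. -10.]
 [383. 201.]] [526. 118.] [np.float64(253.0), np.float64(208.0), np.float64(255.0), np.float64(214.0)]
99.77551981888233
101.0688132599812
99.9994914953087
99.5437196631834
bar [[ 652. -177.]
 [ 541. -218.]] [ 597. -197.] 118.0 110.14139625584086
lip [[596. -12.]
 [478. -53.]] [537. -33.] 124.0 109.23079219681195
tab [[523.   4.]
 [542. -46.]]
174.91684253468725 109.91814704530778
tin [693. -69.]
jar [ 424. -131.]
```

Run:
```python
from h import *
s=env.state();print(s)
from scipy.spatial.transform import Rotation as R
M=R.from_euler("xyz",s["tcp_rot"]).as_matrix();print(M.round(3),np.degrees(np.arctan2(M[1,1],M[0,1])))
```

```text
{'t': 1.65, 'joints': array([-1.26259351e+00,  4.90898357e-01,  1.55890094e+00,  1.07995992e-05,
        1.09171684e+00, -1.05604265e-01]), 'qvel': array([-8.58352180e-04,  2.59435681e-06, -1.10579058e-03, -6.47549383e-04,
        1.27362318e-04,  1.93336057e-03]), 'tau': array([ 2.11846668e-04, -6.12460041e+01, -2.58427888e+01,  6.92858733e-02,
        4.46330477e-02,  1.74148636e-05]), 'eef_pos': array([ 251.32971572, -572.23760204,  404.76163923]), 'tcp_rot': array([ 3.14151555e+00, -1.46487721e-06,  4.13802103e-01]), 'ft_force': array([ 0.70748533,  0.23245696, -1.23396258]), 'moment': array([-0.02797468, -0.02469903, -0.046706  ]), 'grip_force': 0.0, 'opening': 0.9998362143524571}
[[ 0.916  0.402  0.   ]
 [ 0.402 -0.916 -0.   ]
 [ 0.     0.    -1.   ]] -66.29088596912172
```

Call:
move_arm([
  [[0,0,0.9],0,1],
  [[0,0,0.9],0,1],
  [[0,0,0.9],0,1],
  [[0,0,0.9],0,1],
  [[0,0,0.9],0,1],
  [[0,0,0.9],0,1],
  [[0.5,1,0],1,1],
  [[0.5,1,0],1,1],
  [[0.5,1,0],1,1],
  [[0.5,1,0],1,1],
  [[0.5,1,0],1,1],
  [[0.5,1,0],1,1],
  [[0.5,1,0],1,1],
  [[0.5,1,0],1,1],
  [[0.5,1,0],1,1],
  [[0.5,1,0],1,1],
  [[0.5,1,0],1,1],
  [[0.5,1,0],1,1],
  [[0.5,1,0],1,1],
  [[0.5,1,0],1,1],
])

```text
t: 3.32
eef_pos: [461.6, -150.6, 567.0]
tcp_rot: [3.141, 0.0, 1.538]
ft_force: [0.6, -0.3, 0.1]
opening: 1.0
grip_force: 0.0
```

Call:
move_arm([
  [[0.456,0.924,0],0.95,1],
  [[0.456,0.924,0],0.95,1],
  [[0.456,0.924,0],0.95,1],
  [[0.456,0.924,0],0.95,1],
  [[0.456,0.924,0],0.95,1],
  [[0,0,-0.8],0,1],
  [[0,0,-0.8],0,1],
  [[0,0,-0.8],0,1],
  [[0,0,-0.8],0,1],
  [[0,0,0],0,1],
  [[0,0,0],0,1],
])

```text
t: 4.23
eef_pos: [529.9, -13.7, 470.7]
tcp_rot: [-3.14, -0.001, 1.914]
ft_force: [-0.1, 0.3, 0.2]
opening: 0.998
grip_force: 0.0
```

Run:
```python
from h import *
s=env.state();print(s["eef_pos"],s["tcp_rot"])
W=read_camera("wrist");save(W,"w1.png")
print(pr(W,[[530,-12,144]]))
for k,z in(("bin_tab",150),("bin_bar",265),("stand_edge",100),("tray",25)):
  for d in search_frame(k,W)[:2]: print(k,d["confidence"],d["at"],atz(W,d["at"],z)[:2])
```

```text
[529.91898054 -13.67740873 470.69413608] [-3.14028639e+00 -7.49848909e-04  1.91377968e+00]
[[256.56866526 176.20091496]]
bin_tab 0.77 [255.0, 266.9] [ 560.08580599 -100.82946411]
bin_bar 0.7 [256.0, 262.5] [537.49900702 -33.9437213 ]
stand_edge 0.87 [239.1, 184.1] [518.96298019 -37.99169844]
stand_edge 0.17 [170.6, 349.9] [ 507.53739612 -279.71008534]
tray 0.84 [297.9, 72.2] [543.95093373  96.8480274 ]
```

View pics/w1.png

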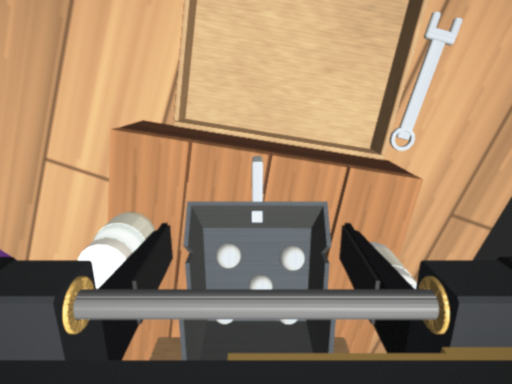

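The wrist view shows the tab upright at (257,158–205), centred between the fingers with the bin squared to the image. The stand edge runs from (115,128) to (418,178).

Run:
```python
from h import *
W=read_camera("wrist")
g=lambda u,v,z:atz(W,(u,v),z)[:2]
print("tab tip",g(257,157,158),"lip",g(187,203,160),g(328,203,160))
a,b=g(115,128,100),g(418,178,100);e=b-a;print("edge",a,b,(a+b)/2,np.linalg.norm(e),np.degrees(np.arctan2(e[1],e[0]))+90)
a,b=g(177,122,50),g(384,153,50);e=b-a;print("tray near",a,b,(a+b)/2,np.linalg.norm(e),np.degrees(np.arctan2(e[1],e[0]))+90)
```

```text
tab tip [524.22905779   7.87216757] lip [477.53418895 -54.42676691] [600.78522504 -10.48498689]
edge [378.37135699 -24.29930548] [702.33422431  33.685145  ] [540.35279065   4.69291976] 329.11113001488457 100.14762622373905
tray near [428.51588037  -5.36000321] [676.75932559  43.53666687] [552.63760298  19.08833183] 253.0132258163422 101.1429418264147
```

Call:
move_arm([
  [[0,0.1,-0.86],0,1],
  [[0,0,-0.86],0,1],
  [[0,0,-0.86],0,1],
  [[0,0,-0.86],0,1],
  [[0,0,-0.86],0,1],
  [[0,0,-0.86],0,1],
  [[0,0,0],0,1],
  [[0,0,0],0,-1],
  [[0,0,0],0,-1],
  [[0,0,0],0,-1],
  [[0,0,0],0,-1],
  [[0,0,0],0,-1],
  [[0,0,0],0,-1],
  [[0,0,0],0,-1],
  [[0,0,0],0,-1],
])

```text
t: 5.78
eef_pos: [529.7, -10.6, 316.2]
tcp_rot: [3.141, 0.0, 1.914]
ft_force: [-0.5, -0.2, 0.4]
opening: 0.498
grip_force: 0.0
```

Call:
move_arm([
  [[0,0,0],0,-1],
  [[0,0,0],0,-1],
  [[0,0,0],0,-1],
  [[0,0,0],0,-1],
  [[0,0,0],0,-1],
  [[0,0,0],0,-1],
  [[0,0,0],0,-1],
  [[0,0,0],0,-1],
])

```text
t: 6.45
eef_pos: [529.7, -10.6, 315.9]
tcp_rot: [3.142, -0.0, 1.914]
ft_force: [0.3, -0.2, -0.7]
opening: 0.103
grip_force: 30.0
```

Call:
move_arm([
  [[0.016,0.17,0],-0.13,-1],
  [[0.016,0.17,0],-0.13,-1],
  [[0.016,0.17,0],-0.13,-1],
  [[0.016,0.17,0],-0.13,-1],
  [[0.016,0.17,0],-0.13,-1],
  [[0.016,0.17,0],-0.13,-1],
  [[0.016,0.17,0],-0.13,-1],
  [[0.016,0.17,0],-0.13,-1],
  [[0.016,0.17,0],-0.13,-1],
  [[0.016,0.17,0],-0.13,-1],
  [[0.016,0.17,0],-0.13,-1],
  [[0.016,0.17,0],-0.13,-1],
])

```text
t: 7.45
eef_pos: [535.7, 50.2, 315.9]
tcp_rot: [3.141, 0.001, 1.789]
ft_force: [0.8, -8.2, -1.5]
opening: 0.101
grip_force: 30.0
```

Run:
```python
from h import *
s=env.state();print(s["eef_pos"],s["tcp_rot"],s["opening"])
T=read_camera("top")
cv2.imwrite("pics/t2.png",cv2.resize(T["image"][100:250,180:380,::-1],(800,600),interpolation=2))
```

```text
[535.73585657  50.16484602 315.92757018] [3.14127210e+00 1.36177586e-03 1.78855992e+00] 0.10143294205731083
```

View pics/t2.png

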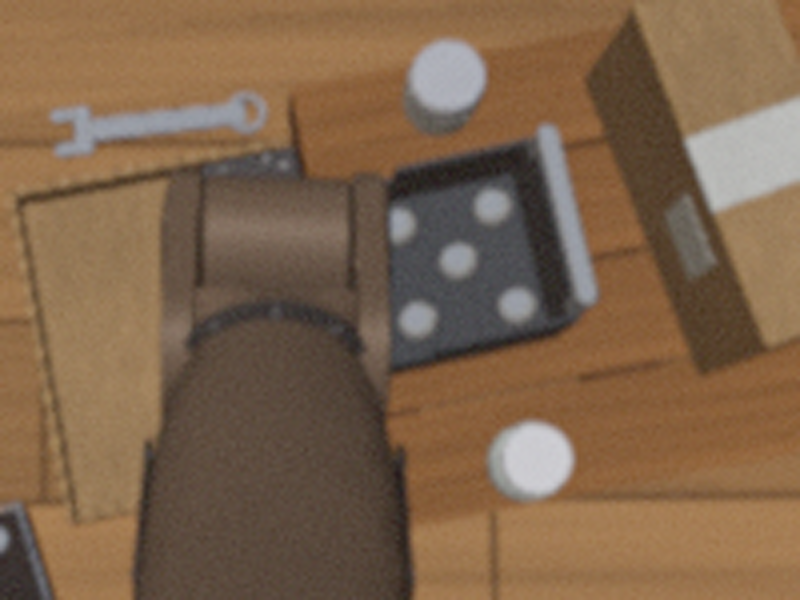

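The bin is following the gripper; the bar now runs from (547,130) to (587,298) in the crop. I'll finish the pull, release, rise and look.

Call:
move_arm([
  [[0.016,0.175,0],-0.13,-1],
  [[0.016,0.175,0],-0.13,-1],
  [[0.016,0.175,0],-0.13,-1],
  [[0.016,0.175,0],-0.13,-1],
  [[0,0,0],0,-1],
  [[0,0,0],0,-1],
  [[0,0,0],0,0],
  [[0,0,0],0,0],
  [[0,0,0],0,0],
  [[0,0,0],0,0],
  [[0,0,0],0,0],
  [[0,0,0],0,0],
  [[0,0,0],0,0],
  [[0,0,0],0,0],
  [[0,0,0.8],0,0],
  [[0,0,0.8],0,0],
  [[0,0,0.8],0,0],
  [[0,0,0.8],0,0],
  [[0,0,0.8],0,0],
  [[0,0,0.8],0,0],
])

```text
t: 9.17
eef_pos: [537.2, 71.6, 461.2]
tcp_rot: [3.141, 0.0, 1.747]
ft_force: [0.3, 0.3, -0.2]
opening: 0.503
grip_force: 0.0
```

Run:
```python
from h import *
s=env.state();print(s["eef_pos"],s["tcp_rot"],s["opening"],s["t"])
W=read_camera("wrist");save(W,"w2.png")
```

```text
[537.1645645   71.55689519 461.24234841] [3.14146633e+00 8.68963789e-06 1.74744496e+00] 0.5026472641059943 9.1667
```

View pics/w2.png

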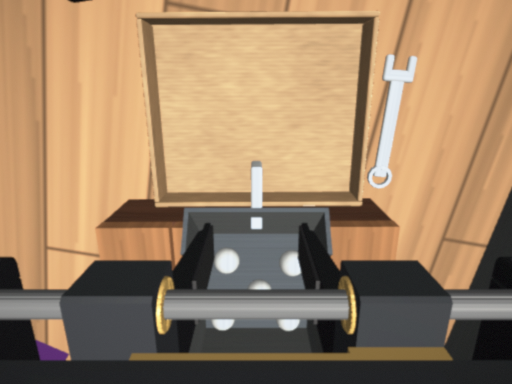

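The wrist view shows the bin square to the stand edge, which runs along row 226 from (103,226) to (396,226). The tab is at column 257 and the tray middle at about 258.

Run:
```python
from h import *
W=read_camera("wrist")
g=lambda u,v,z:atz(W,(u,v),z)[:2]
a,b=g(103,226,100),g(396,226,100);e=b-a;m=(a+b)/2;th=np.arctan2(e[1],e[0])+np.pi/2;print("edge",a,b,m,np.linalg.norm(e),np.degrees(th))
u=np.array([np.cos(th),np.sin(th)]);v=np.array([-u[1],u[0]])
q=lambda n,p:print(n,p.round(1),((p-m)@u).round(1),((p-m)@v).round(1))
q("tip",g(257,163,158));q("lipL",g(184,209,160));q("lipR",g(328,209,160))
q("trayn",(g(157,205,50)+g(362,205,50))/2);q("trayf",(g(138,14,50)+g(377,14,50))/2)
```

```text
edge [383.221046  -24.0837307] [707.47703638  33.03629157] [545.34904119   4.47628043] 329.2486055185385 99.99056446529966
tip [537.6  90.1] 85.7 -7.3
lipL [479.6  36.7] 43.1 59.2
lipR [609.   59.5] 43.2 -72.3
trayn [555.8  13.2] 6.8 -11.8
trayf [514.9 226.3] 223.7 -8.5
```

Run:
```python
from h import *
T=read_camera("top");S=read_camera("side")
t=cv2.resize(T["image"][110:210,250:350,::-1],(500,500),interpolation=2)
print(pr(T,[[571.5,-123,265]]),pr(S,[[571.5,-123,265]]))
cv2.imwrite("pics/t3.png",t)
```

```text
[[314.02385448 156.49385449]] [[266.74482675 138.17382848]]
```

View pics/t3.png

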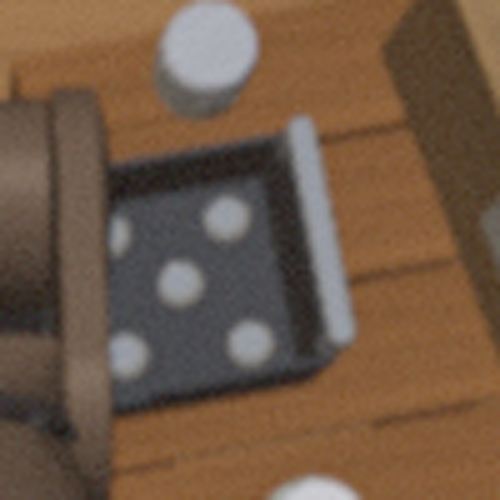

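The bar ends are at crop (302,122) and (341,340). The mid-point at full pixel (314.3,156.2) matches the predicted (314.0,156.5), so the bar is at about (571.5, -123, 265).

Call:
move_arm([
  [[0,0,0.5],-0.98,1],
  [[0,0,0.5],-0.98,1],
  [[0,0,0.5],-0.98,1],
  [[0.067,-0.38,0],-0.98,1],
  [[0.067,-0.38,0],-0.98,1],
  [[0.067,-0.38,0],-0.98,1],
  [[0.067,-0.38,0],-0.98,1],
  [[0.067,-0.38,0],-0.98,1],
  [[0.067,-0.38,0],-0.98,1],
  [[0.067,-0.38,0],-0.98,1],
  [[0.067,-0.38,0],-0.98,1],
  [[0.067,-0.38,0],-0.98,1],
  [[0.067,-0.38,0],-0.98,1],
  [[0.067,-0.38,0],-0.98,1],
  [[0.067,-0.38,0],-0.98,1],
  [[0.067,-0.38,0],-0.98,1],
  [[0.067,-0.38,0],-0.98,1],
  [[0.067,-0.38,0],-0.98,1],
  [[0.067,-0.38,0],-0.98,1],
  [[0.067,-0.38,0],-0.98,1],
])

```text
t: 11.03
eef_pos: [571.8, -122.9, 503.3]
tcp_rot: [-3.14, 0.002, 0.175]
ft_force: [0.1, 0.3, 0.5]
opening: 1.0
grip_force: 0.0
```

Call:
move_arm([
  [[0,0,-0.57],0,1],
  [[0,0,-0.57],0,1],
  [[0,0,-0.57],0,1],
  [[0,0,-0.57],0,1],
  [[0,0,0],0,1],
  [[0,0,0],0,-1],
  [[0,0,0],0,-1],
  [[0,0,0],0,-1],
  [[0,0,0],0,-1],
  [[0,0,0],0,-1],
  [[0,0,0],0,-1],
  [[0,0,0],0,-1],
  [[0,0,0],0,-1],
  [[0,0,0],0,-1],
  [[0,0,0],0,-1],
  [[0,0,0],0,-1],
  [[0,0,0],0,-1],
  [[0,0,0],0,-1],
  [[0,0,0],0,-1],
  [[0,0,0],0,-1],
])

```text
t: 12.7
eef_pos: [571.7, -123.0, 436.9]
tcp_rot: [3.139, -0.001, 0.179]
ft_force: [0.6, -7.5, 0.1]
opening: 0.139
grip_force: 30.0
```

Call:
move_arm([
  [[0,0,0],0,-1],
  [[0,0,0],0,-1],
])

```text
t: 12.87
eef_pos: [571.7, -123.1, 436.8]
tcp_rot: [3.139, -0.001, 0.179]
ft_force: [1.9, -7.4, 1.1]
opening: 0.14
grip_force: 30.0
```

Run:
```python
import numpy as np
u=np.array([-.1736,.9848]);r=np.hypot(128,165);a0=np.arctan2(165,-128)
p=None
for th in range(0,80,4):
  a=a0-np.radians(th);q=np.array([*(r*np.cos(a)*u),r*np.sin(a)])
  if p is not None: print(th,((q-p)/30).round(3).tolist(),(q-q0).round(1))
  else: q0=q
  p=q
```

```text
4 [-0.068, 0.388, 0.284] [-2.1 11.6  8.5]
8 [-0.072, 0.407, 0.256] [-4.2 23.8 16.2]
12 [-0.075, 0.423, 0.227] [-6.4 36.5 23. ]
16 [-0.077, 0.438, 0.196] [-8.8 49.7 28.9]
20 [-0.079, 0.45, 0.165] [-11.1  63.2  33.8]
24 [-0.081, 0.46, 0.132] [-13.6  77.   37.8]
28 [-0.083, 0.468, 0.099] [-16.   91.   40.8]
32 [-0.084, 0.474, 0.066] [-18.6 105.3  42.8]
36 [-0.084, 0.477, 0.032] [-21.1 119.6  43.7]
40 [-0.084, 0.478, -0.002] [-23.6 133.9  43.7]
44 [-0.084, 0.477, -0.036] [-26.1 148.3  42.6]
48 [-0.083, 0.474, -0.069] [-28.6 162.5  40.5]
52 [-0.082, 0.468, -0.103] [-31.1 176.5  37.4]
56 [-0.081, 0.459, -0.136] [-33.5 190.3  33.4]
60 [-0.079, 0.449, -0.168] [-35.9 203.7  28.4]
64 [-0.077, 0.436, -0.199] [-38.2 216.8  22.4]
68 [-0.074, 0.422, -0.23] [-40.5 229.5  15.5]
72 [-0.071, 0.405, -0.259] [-42.6 241.6   7.7]
76 [-0.068, 0.386, -0.287] [-44.6 253.2  -0.9]
```

Call:
move_arm([
  [[-0.034,0.19,0.145],0,-1],
  [[-0.034,0.196,0.139],0,-1],
  [[-0.036,0.201,0.131],0,-1],
  [[-0.036,0.206,0.125],0,-1],
  [[-0.037,0.21,0.117],0,-1],
  [[-0.037,0.213,0.11],0,-1],
  [[-0.038,0.217,0.102],0,-1],
  [[-0.039,0.221,0.094],0,-1],
  [[-0.039,0.224,0.087],0,-1],
  [[-0.04,0.226,0.078],0,-1],
  [[-0.04,0.229,0.07],0,-1],
  [[-0.041,0.231,0.062],0,-1],
  [[-0.041,0.233,0.054],0,-1],
  [[-0.042,0.235,0.045],0,-1],
  [[-0.042,0.237,0.037],0,-1],
  [[-0.042,0.237,0.029],0,-1],
])

```text
t: 14.2
eef_pos: [553.1, -16.9, 479.9]
tcp_rot: [3.14, -0.002, 0.179]
ft_force: [3.0, -3.2, 1.8]
opening: 0.141
grip_force: 30.0
```

Run:
```python
from h import *
s=env.state();print(s["eef_pos"],s["ft_force"],s["moment"],s["opening"])
S=read_camera("side")
cv2.imwrite("pics/s3.png",cv2.resize(S["image"][80:290,180:340,::-1],(456,598),interpolation=2))
```

```text
[553.11230273 -16.89216077 479.87833259] [ 2.95946905 -3.17326683  1.79466568] [-0.92058829 -0.61284665  0.06907139] 0.14096511844879825
```

View pics/s3.png

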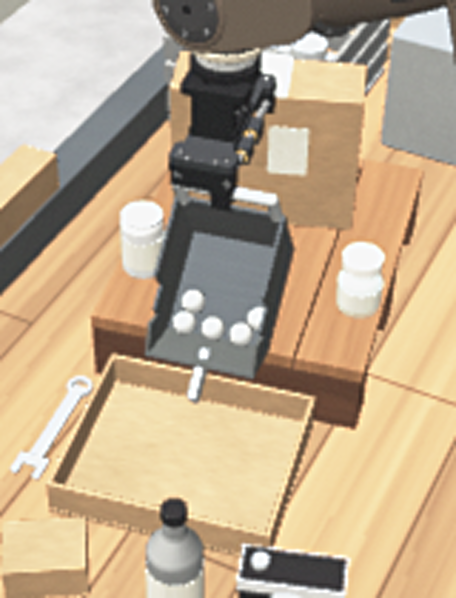

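The bin is tilted about 32° on its toe at the edge, the bar is held, and the balls have gathered at the front wall at about (210,320). I'll continue.

Call:
move_arm([
  [[-0.042,0.238,0.02],0,-1],
  [[-0.042,0.239,0.012],0,-1],
  [[-0.042,0.239,0.003],0,-1],
  [[-0.042,0.239,-0.005],0,-1],
  [[-0.042,0.239,-0.014],0,-1],
  [[-0.042,0.238,-0.022],0,-1],
  [[-0.042,0.237,-0.03],0,-1],
  [[-0.042,0.236,-0.039],0,-1],
  [[-0.041,0.235,-0.047],0,-1],
  [[-0.041,0.233,-0.056],0,-1],
  [[-0.041,0.231,-0.064],0,-1],
  [[-0.04,0.228,-0.072],0,-1],
  [[-0.04,0.226,-0.08],0,-1],
  [[-0.039,0.223,-0.088],0,-1],
])

```text
t: 15.42
eef_pos: [535.5, 82.1, 464.4]
tcp_rot: [-3.141, 0.001, 0.179]
ft_force: [2.0, -1.0, -1.5]
opening: 0.141
grip_force: 30.0
```

Call:
move_arm([
  [[-0.02,0.11,-0.047],0,-1],
  [[-0.02,0.11,-0.049],0,-1],
  [[-0.019,0.109,-0.051],0,-1],
  [[-0.019,0.108,-0.053],0,-1],
  [[-0.019,0.107,-0.055],0,-1],
  [[-0.019,0.106,-0.057],0,-1],
  [[-0.018,0.105,-0.059],0,-1],
  [[-0.018,0.104,-0.061],0,-1],
  [[-0.018,0.102,-0.063],0,-1],
  [[-0.018,0.101,-0.065],0,-1],
  [[0,0,0],0,-1],
  [[0,0,0],0,-1],
  [[0,0,0],0,-1],
  [[0,0,0],0,-1],
  [[0,0,0],0,-1],
  [[0,0,0],0,-1],
])

```text
t: 16.75
eef_pos: [530.1, 113.1, 448.0]
tcp_rot: [3.142, 0.0, 0.179]
ft_force: [0.6, -1.1, -1.1]
opening: 0.139
grip_force: 30.0
```

Run:
```python
from h import *
s=env.state();print(s["eef_pos"],s["ft_force"],s["moment"],s["opening"])
S=read_camera("side")
cv2.imwrite("pics/s4.png",cv2.resize(S["image"][80:290,180:340,::-1],(456,598),interpolation=2))
for d in search_frame("ball0_center",S): print(d["confidence"],d["at"],atz(S,d["at"],20)[:2])
```

```text
[530.05965553 113.12906989 448.04755342] [ 0.61500486 -1.08019407 -1.10852028] [-0.19767752 -0.07899654  0.06425319] 0.13933100564368373
0.38 [250.8, 259.3] [472.07778574 187.033882  ]
```

View pics/s4.png

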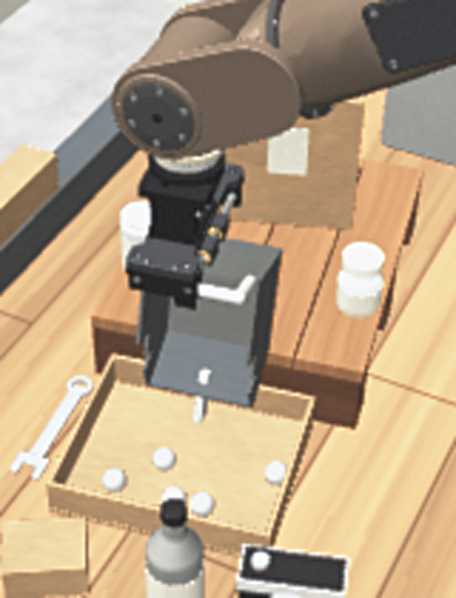

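All five balls lie in the tray, at crop (114,480), (163,458), (275,472), (202,503) and (174,495, partly behind the bottle cap), and the bin is empty. I'll rock it back.

Call:
move_arm([
  [[0.036,-0.203,0.128],0,-1],
  [[0.036,-0.207,0.122],0,-1],
  [[0.037,-0.211,0.114],0,-1],
  [[0.038,-0.215,0.106],0,-1],
  [[0.039,-0.219,0.098],0,-1],
  [[0.039,-0.223,0.088],0,-1],
  [[0.04,-0.226,0.08],0,-1],
  [[0.04,-0.228,0.072],0,-1],
  [[0.041,-0.231,0.064],0,-1],
  [[0.041,-0.233,0.056],0,-1],
  [[0.041,-0.235,0.047],0,-1],
  [[0.042,-0.236,0.039],0,-1],
  [[0.042,-0.237,0.03],0,-1],
  [[0.042,-0.238,0.022],0,-1],
  [[0.042,-0.239,0.014],0,-1],
  [[0.042,-0.239,0.005],0,-1],
  [[0.042,-0.239,-0.003],0,-1],
  [[0.042,-0.239,-0.012],0,-1],
  [[0.042,-0.238,-0.02],0,-1],
])

```text
t: 18.43
eef_pos: [553.0, -17.6, 479.4]
tcp_rot: [3.141, 0.0, 0.179]
ft_force: [0.3, -1.2, -1.4]
opening: 0.141
grip_force: 30.0
```

Call:
move_arm([
  [[0.042,-0.237,-0.029],0,-1],
  [[0.042,-0.237,-0.037],0,-1],
  [[0.042,-0.235,-0.045],0,-1],
  [[0.041,-0.233,-0.054],0,-1],
  [[0.041,-0.231,-0.062],0,-1],
  [[0.04,-0.229,-0.07],0,-1],
  [[0.04,-0.226,-0.078],0,-1],
  [[0.039,-0.224,-0.087],0,-1],
  [[0.039,-0.221,-0.094],0,-1],
  [[0.038,-0.217,-0.102],0,-1],
  [[0.037,-0.213,-0.11],0,-1],
  [[0.037,-0.21,-0.117],0,-1],
  [[0.036,-0.206,-0.125],0,-1],
  [[0.036,-0.201,-0.131],0,-1],
  [[0.034,-0.196,-0.139],0,-1],
  [[0.034,-0.19,-0.145],0,-1],
  [[0,0,0],0,-1],
  [[0,0,0],0,-1],
])

```text
t: 19.93
eef_pos: [571.6, -122.3, 436.2]
tcp_rot: [-3.141, 0.001, 0.179]
ft_force: [-0.7, -1.2, -5.6]
opening: 0.14
grip_force: 30.0
```

Call:
move_arm([
  [[0,0,-0.03],0,-1],
  [[0,0,-0.03],0,-1],
  [[0,0,-0.03],0,-1],
  [[0,0,0],0,-1],
  [[0,0,0],0,-1],
])

```text
t: 20.35
eef_pos: [571.6, -122.4, 435.4]
tcp_rot: [3.139, -0.002, 0.18]
ft_force: [0.1, -7.5, 3.2]
opening: 0.142
grip_force: 30.0
```

Seated: the vertical force has reversed. I'll release, rise clear and check.

Call:
move_arm([
  [[0,0,0],0,0.2],
  [[0,0,0],0,0.2],
  [[0,0,0],0,0.2],
  [[0,0,0],0,0.2],
  [[0,0,0],0,0.2],
  [[0,0,0],0,0.2],
  [[0,0,0],0,0.2],
  [[0,0,0],0,0.2],
  [[0,0,0],0,0.2],
  [[0,0,0.8],0,0.2],
  [[0,0,0.8],0,0.2],
  [[0,0,0.8],0,0.2],
  [[0,0,0.8],0,0.2],
  [[0,0,0.8],0,0.2],
  [[0,0,0],0,0.2],
  [[0,0,0],0,0.2],
])

```text
t: 21.68
eef_pos: [571.3, -122.0, 555.0]
tcp_rot: [3.14, -0.002, 0.179]
ft_force: [0.1, -0.5, -1.5]
opening: 0.6
grip_force: 0.0
```

Run:
```python
from h import *
s=env.state();print(s["eef_pos"],s["ft_force"],s["opening"],s["t"])
S=read_camera("side")
cv2.imwrite("pics/s5.png",cv2.resize(S["image"][80:290,180:340,::-1],(456,598),interpolation=2))
```

```text
[ 571.26889143 -121.95244938  555.04914248] [ 0.06590662 -0.46613384 -1.52497277] 0.6003345082804327 21.6833
```

View pics/s5.png

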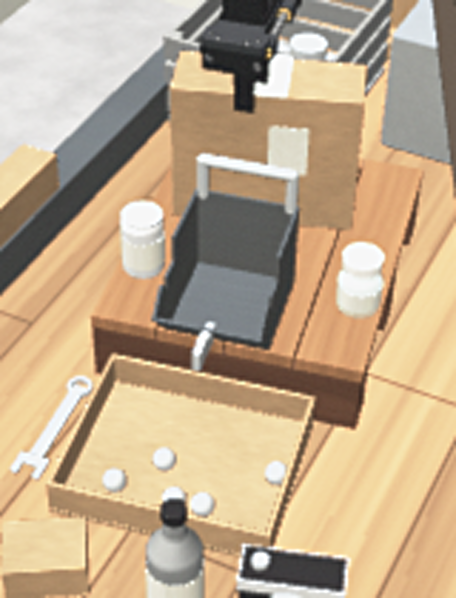

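The bin stands flat and empty at the edge at (225,260). The five balls are in the tray, the bystanders are unmoved and the gripper is clear.

```bash
python3 -c "
from cell import env
print(env.job_done())"
```

```text
the job is handed in; nothing more can be done
None
```

I handed the job in at about 22 s: the bin stands flat, empty and released at the stand's edge, all five balls are in the tray, and the bystanders look unmoved in the last picture; no verdict came back.

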